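Roll the drying trolley through the lamp hood and park it at the unloading pointer

TASK

The trolley of freshly painted car bodies waits at the loading end of the bench track. Push it so that it rolls through the drying hood, where your hand must not go, and on the far side catch it by its sprung bumper and brake it to rest with its brass tab level with the steel pointer, then let go. Never let it run against the end buffer, give it no hard knock, do not touch the wet cars or the hood, and leave everything else on the bench alone.

Things in the scene. Friction and masses are not known exactly. Their poses are not given: they have to be found in the camera images.
- track: Level track fixed on the bench: board 160 wide, 1000 long, 10 thick, two steel rails (tops at z = 24 mm). Origin on the bench surface under the track's middle. y runs along the track: +y the loading end (robot's left), -y the unloading end; x points across, away from the robot. Wheel chocks at y = +370 mm are 36 mm high. Place and yaw (within 0.08 rad) vary.
- buffer_face (a point): Plane of the two rubber pads (26 mm round, at x = +-47 mm) on the steel end buffer that closes the unloading end, y = -452 mm of the track; the buffer's beam stands 22 mm behind it, 120 wide, up to z = 72 mm. The trolley's free bumper would touch the pads with the trolley's origin at y = -340 mm.
- hood: Grey sheet-metal drying hood fixed over the track, a tunnel open at both ends. Origin on the bench plane under its middle, at y = +30 mm of the track; axes the track's. Outer walls at x = +-97 mm, foot flanges to 117 mm, 180 long: y = -90 to +90 mm of its origin; roof underside z = 136, highest point z = 165 mm. Trolley and load pass freely; the hand is too big and must stay out.
- trolley: Flat trolley rolling freely along the track's y. Origin on the bench plane under its middle, axes the track's. Deck 130 (x) by 140 (y), top z = 80 mm, too wide to grip. Nominal mass with load 2.65 kg (true 1.8 to 4 kg), friction only 0.03 N + 0.05 N per m/s: let go at 0.14 m/s it rolls on 0.4 m or more. At rest at the start with its origin at y = 230 to 290 mm of the track.
- rear_fender (a point): Middle of the outer face of the trolley's rigid rear fender board (loading side), the face to push on: 130 wide, from z = 40 to 80 mm, at y = +70 mm of the trolley.
- bumper_face (a point): Middle of the face of the trolley's sprung front bumper, a block 106 wide, from z = 36 to 64 mm, where the trolley is caught and braked. Free, the face is at y = -112 mm of the trolley (42 mm ahead of the deck); it slides in up to 40 mm against a spring of 50 N/m with little damping (1 N per m/s), so a trolley that runs into a fixed hand bounces back.
- painted_cars: Three wooden car bodies with wet paint, side by side on nails in the deck, one unit with the trolley, same origin and axes. They fill x = +-60 mm and y = +-38 mm from z = 84 to z = 118 mm. Not to be touched.
- index_tab (a point): Outer edge of the small brass tab (20 mm wide in y) in the middle of the trolley's far side: at x = +73, y = 0, z = 82 mm from the trolley's origin.
- pointer_tip (a point): Tip of the steel pointer clamped to the far edge of the track on the unloading side, 75 mm across from the centre line, 86 mm above the bench; the pointer is 34 mm wide, up to z = 88 mm. The trolley is parked when index_tab and this tip have the same y along the track. Set anywhere from y = -215 to -275 mm of the track, so the trolley has 65 to 125 mm to spare before the buffer.
- glue_bottle: White glue bottle, radius 28, height 150 mm, bystander behind the track. Origin under its centre.
- paint_tin: Steel paint tin, radius 45, height 95 mm, bystander behind the track. Origin under its centre.
- finished_car: Finished black toy car, 76 x 52 x 45 mm, bystander close to the track's far side. Origin under its centre.
- plain_car: Unpainted toy car, 76 x 52 x 45 mm, bystander close to the track's far side. Origin under its centre.
- screwdriver: Screwdriver lying beside the near edge of the track on the unloading side, bystander.
- offcut: Wooden offcut 140 x 45 x 30 mm lying beside the near edge of the track on the loading side, bystander. Origin under its centre.
- wheel_box: Small open cardboard box 130 x 100 x 45 mm, bystander behind the track. Origin under its centre.

How it is judged:
On the way, in this order (a step that is already met when the one before it is completed fails the run):
1. the trolley has rolled through the hood, on the unloading side (y of trolley in the frame of track below -0.15 m), for 0.05 s.
2. the trolley stands still with its tab level with the pointer (y of index_tab in the frame of pointer_tip between -0.012 and 0.012 m and linear speed of trolley below 0.006 m/s), for 1 s.
At the end, for the whole second after the job is handed in: The trolley stands still (slower than 6 mm/s) on the unloading side, its brass tab within 12 mm of the pointer tip along the track, and the hand has let go of it (all of step 2); the robot touches nothing.
It fails at once if the trolley reached the end buffer (within 4 mm of its pads) (y of trolley in the frame of track below -0.336 m).
It fails at once if the trolley was knocked or shoved harder than 15 N (contact force between any of the fingers, the arm and trolley above 15 N).
It fails at once if the wet cars were touched (contact force between any of the fingers, the arm and painted_cars above 0.3 N).
It fails at once if the hand touched the hood or went into it (contact force between any of the fingers, the arm and hood above 1.5 N or (y of the grasp point in the frame of hood between -0.085 and 0.085 m and x of the grasp point in the frame of hood between -0.09 and 0.09 m and z of the grasp point in the frame of hood below 0.15 m)).
It fails at once if a bystander was pushed away by more than 30 mm (distance of any of glue_bottle, paint_tin, finished_car, plain_car, screwdriver, offcut, wheel_box from where it was at the start of the episode above 0.03 m).
It also fails if it takes over 42 s, if anything falls off the work surface, if the arm or the gripper's body presses on something with over 40 N, if the wrist force passes 120 N, or if a joint passes its speed limit or range.

ROBOT

A 6-joint arm with a two-finger parallel gripper is mounted at the origin on the work surface. World frame = base frame: x ahead of the robot, y to its left, z up, the work surface at z = 0. Lengths are in m, angles in rad, forces in N, time in s.
With the tool pointing down it reaches from about 0.275 to 0.75 m from the base axis. Payload 10.2 kg.
Tool frame: the origin (TCP) lies midway between the tips of the shut fingers; the grasp point (between the pads) lies 19 mm behind it (manip.grip_point_offset is the distance from the TCP to the grasp point, in m); z points along the fingers, y is the line along which they close (so a half turn about z gives the same grasp; the last joint's range is limited). The gripper opens to 88 mm and grips with 3 to 60 N. Pads are 18 mm wide; open, the fingers measure 123 mm over their backs; the gripper's body (75 mm by 187 mm) begins 45 mm behind the grasp point.
Start: joints at [1.063, 0.313, 1.498, -0, 1.331, -0.223], TCP at [0.148, 0.504, 0.239] pointing down, gripper open.
Joint ranges: [-2.94, 2.94], [-0.97, 2.17], [0.19, 2.56], [-1.23, 4.37], [0.02, 3.11], [-2.88, 2.88]. Speed limits (rad/s): [2.39, 2.39, 3.01, 3.14, 3.14, 3.14].

INTERFACE

Orientations are given as [roll, pitch, yaw] about the fixed x, y, z axes, in that order (R = Rz(yaw) Ry(pitch) Rx(roll)).
In Python, from bench import manip, vision gives the robot as it stands. The module is installed in compiled form; this text tells all that it offers.
- The arm moves only by the tool play_rows, never from a script. Its argument "targets" is a list that holds one entry, the list of rows, each a list of 7 numbers: the opening, from 0 (shut) to 1 (fully open), then the shift along the tool's x, y, z in mm, then the turn, a rotation vector about the tool's x, y, z in units of 8 degrees (1.0 is 8 degrees). A call has 1 to 5 rows; each row shifts and turns the commanded pose from where the row before left it, along the tool's axes as they then stand; what a row does not reach is not made up. A row lasts 1/8 s, in which the tool goes at most 62.5 mm and 10.7 degrees, less where a joint would pass 70% of its speed; a pose out of reach is approached as far as the arm can. A call is refused whole if a number of a shift passes 62.5 or a number of a turn 1, either way. A call with a gripper value outside its range is refused whole. The fingers move at their own pace and stop on an object; the grip force is fixed at half the most. Time passes only in rows, so rows that do not move let the fingers close. It gives the time, the measured TCP pose, the force, the opening and the grip force at its end, in the units of the state.
- manip.read_state(): the state, without advancing time (a new reading comes with each control period).
- vision.grab_frame(name): name is "scene" or "top"; returns a dict with "color" (384x512x3 uint8, red, green, blue), "vertical_fov" (degrees; the focal length in pixels is half the picture's height over the tangent of half this angle, whatever the lens; pixels are square), "cx", "cy" (the principal point, pixels), "world_to_cam" (4x4, takes a point from world to camera coordinates). Camera axes: x right, y down, z forward; pixel columns grow to the right and rows downward; lengths in m; the calibration is good to about 2 mm. A picture is of the moment at which its call begins. There is no depth.
- manip.job_done(): hands the job in; it is judged then, once.
The state is a dict: "time": time; "joint_pos": joint angles; "dq": joint speeds; "tau": joint torques, N m; "tcp_pos": TCP position; "ee_rot": TCP orientation; "contact_force": force on the tool from outside, world axes, zero at the start; "wrist_torque": the same for the moment, N m; "finger_gap": finger opening in m; "grip_force": force on a finger pad.
Only numpy, scipy, OpenCV 4.12 (cv2) and the standard library are available. Lean on these libraries where they do the work, as an engineer would, in place of code of your own. Each camera call takes 0.05 s, during which the arm holds its last target. There are 200 camera calls.

## Working session

There is one attempt and no reset: what is moved stays moved. The work goes in short steps, Python scripts to look and compute and a tool call to move; the robot and the scene stay as the last step left them, time stands still between calls to the robot, and variables do not carry over. Pictures are saved under pics/ and viewed, at most 10 in all, crops included, and the job is handed in when it is done.

Besides the shell and the picture viewer there is one more tool, called after ">>>" as name([rows], argument=value, ...), one row to a line, values as JSON. play_rows: Moves the arm, as the interface text tells. Its arguments: {"type":"object","properties":{"targets":{"type":"array"}},"required":["targets"]}

```bash
mkdir -p pics; python3 - <<'E'
from bench import manip, vision
import cv2
for n in("scene","top"):
    f=vision.grab_frame(n); cv2.imwrite(f"pics/{n}0.png",f["color"][:,:,::-1])
    print(n,f["vertical_fov"],f["cx"],f["cy"],f["world_to_cam"].round(4).tolist())
s=manip.read_state(); print(s, manip.grip_point_offset)
E
```

```text
scene 52.05043472545164 256.7134220840431 197.6900525238301 [[-0.8874, 0.4608, 0.0083, 0.5032], [0.3683, 0.7199, -0.5883, -0.1533], [-0.2771, -0.519, -0.8086, 1.2773], [0.0, 0.0, 0.0, 1.0]]
top 54.7187457710168 255.7280766582264 190.8382396994232 [[0.0045, -1.0, -0.0029, -0.0108], [-0.9851, -0.004, -0.172, 0.5529], [0.172, 0.0037, -0.9851, 1.204], [0.0, 0.0, 0.0, 1.0]]
{'time': 0.1, 'joint_pos': array([ 1.06260676e+00,  3.13375915e-01,  1.49830730e+00,  2.11012163e-05,
        1.33098999e+00, -2.23419206e-01]), 'dq': array([ 0.00051656, -0.00092997, -0.00140066,  0.00032933,  0.00069797,
       -0.00074426]), 'tau': array([ 4.15067960e-03, -4.02811790e+01, -2.52649355e+01,  6.96877716e-02,
        3.42117366e-02, -6.31826742e-05]), 'tcp_pos': array([0.14740924, 0.50367358, 0.23824783]), 'ee_rot': array([-3.14054350e+00, -2.59395873e-04,  2.85681713e+00]), 'contact_force': array([-0.03408225, -0.3187982 ,  0.7351175 ]), 'wrist_torque': array([-0.02492062,  0.03935422, -0.00986941]), 'grip_force': 0.0, 'finger_gap': 0.08809880674433179} 0.0187
```

View pics/scene0.png

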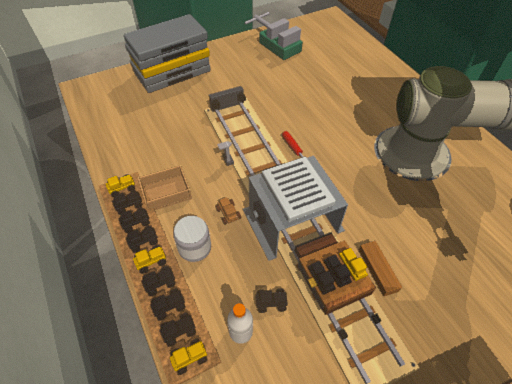

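View pics/top0.png

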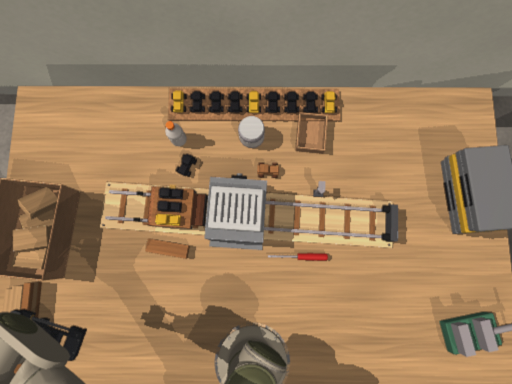

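The scene view shows the trolley near (335,275), the hood at (297,195) and the pointer near (226,152). The top view shows the track from columns 103 to 395, the trolley at (172,208), the pointer at (320,188) and the buffer at (393,223). I'll enlarge the top view to pick out features.

```bash
cat > h.py <<'E'
import numpy as np, cv2
from bench import manip, vision
def fr(n="top"):
    return vision.grab_frame(n)
def cast(f,uv,z):
    uv=np.atleast_2d(uv).astype(float); h=f["color"].shape[0]
    F=h/2/np.tan(np.radians(f["vertical_fov"]/2)); W=f["world_to_cam"]; R=W[:3,:3]; c=-R.T@W[:3,3]
    d=np.c_[(uv[:,0]-f["cx"])/F,(uv[:,1]-f["cy"])/F,np.ones(len(uv))]@R
    return c+d*((z-c[2])/d[:,2])[:,None]
def proj(f,P):
    P=np.atleast_2d(P); h=f["color"].shape[0]
    F=h/2/np.tan(np.radians(f["vertical_fov"]/2)); W=f["world_to_cam"]
    q=P@W[:3,:3].T+W[:3,3]; return np.c_[f["cx"]+F*q[:,0]/q[:,2],f["cy"]+F*q[:,1]/q[:,2]]
E
python3 - <<'E'
from h import *
im=cv2.imread("pics/top0.png")
a=cv2.resize(im[175:260,95:255],None,fx=5,fy=5,interpolation=cv2.INTER_CUBIC)[:,:800]
cv2.imwrite("pics/cropL.png",a)
a=cv2.resize(im[175:260,250:410],None,fx=5,fy=5,interpolation=cv2.INTER_CUBIC)
cv2.imwrite("pics/cropR.png",a)
E
```

```text
(no output)
```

View pics/cropL.png

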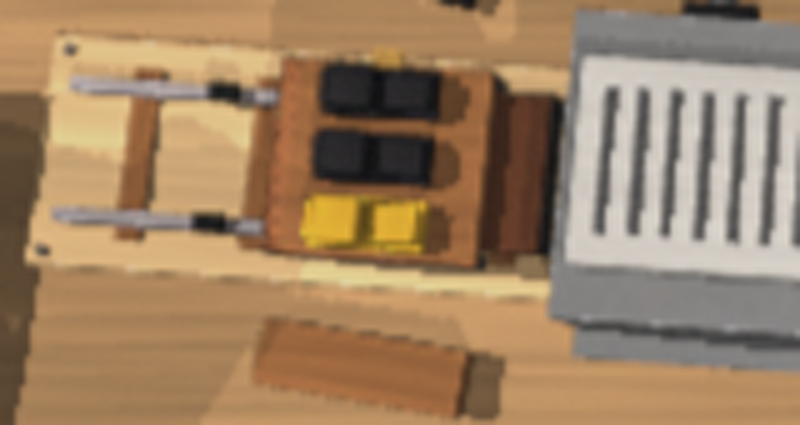

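View pics/cropR.png

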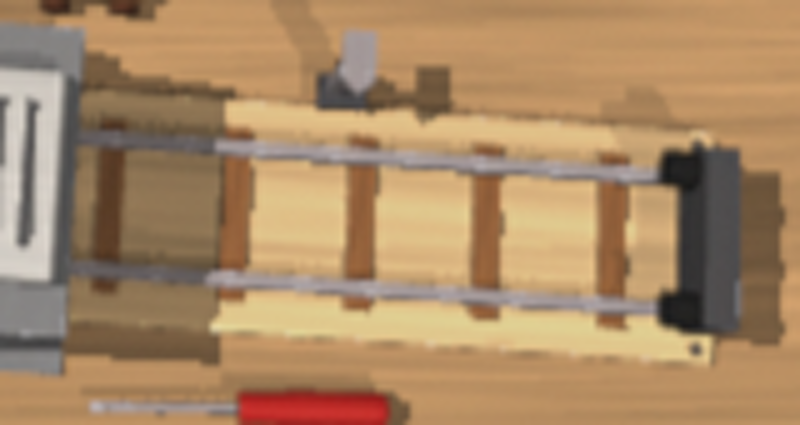

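The left crop shows the board corners at (57,36) and (27,262), the deck corners at (285,58), (495,73), (268,248) and (477,268), and the tab at (390,55). The right crop shows the far and near board ends at (715,133) and (712,365), and the pointer tip at (358,95).

```bash
cat >> h.py <<'E'
def px(p,off): return (np.atleast_2d(p)+.5)/5-.5+np.array([off,175])
E
python3 - <<'E'
from h import *
f=fr()
fl,nl=cast(f,px([[57,36],[27,262]],95),.01)
r=cast(f,px([[715,133],[712,365]],250),.01); fR,nR=r
O=(fl+nl+fR+nR)/4; v=(fl+nl-fR-nR)/2; print("corners",fl,nl,fR,nR,"len",np.linalg.norm(v),"O",O)
yaw=np.arctan2(-v[0],v[1]); print("yaw",yaw)
vf=fl-fR; vn=nl-nR; print(np.arctan2(-vf[0],vf[1]),np.arctan2(-vn[0],vn[1]),np.linalg.norm(vf))
def T(p): 
    c,s=np.cos(yaw),np.sin(yaw); d=np.atleast_2d(p)[:,:2]-O[:2]; return np.c_[d@[c,s],d@[-s,c]]
print("deck",T(cast(f,px([[285,58],[495,73],[268,248],[477,268]],95),.08)))
print("tab",T(cast(f,px([[390,50],[374,52],[404,52]],95),.082)))
print("tip",T(cast(f,px([[358,95]],250),.087)))
print("pads",T(cast(f,px([[661,168],[661,308]],250),.05)))
print("rails",T(cast(f,px([[220,145],[640,175],[215,278],[640,304]],250),.024)))
print("chocks",T(cast(f,px([[223,92],[208,222]],95),.036)))
hr=T(cast(f,px([[583,57],[567,262]],95),.15)); print("hoodroof L",hr)
print("hoodroof R",T(cast(f,px([[65,72],[55,280]],250),.15)))
print("screwdriver", T(cast(f,px([[90,407],[238,395],[390,395],[388,425]],250),.015)))
print("offcut", T(cast(f,px([[265,320],[468,350],[255,382],[460,415]],95),.03)))
E
```

```text
corners [0.58955283 0.51538062 0.01      ] [0.43175711 0.52426613 0.01      ] [ 0.52512491 -0.48163338  0.01      ] [ 0.36647929 -0.47027216  0.01      ] len 0.9978857790346531 O [0.47822854 0.0219353  0.01      ]
yaw -0.06503610928652459
-0.06453115126850134 -0.06554229096609634 0.9990935285307541
deck [[ 0.06276174  0.31752172]
 [ 0.06231677  0.17836205]
 [-0.06245865  0.31377754]
 [-0.06593538  0.17739179]]
tab [[0.07252881 0.24851546]
 [0.07046807 0.25888685]
 [0.07183107 0.23916949]]
tip [[ 0.07536069 -0.23968511]]
pads [[ 0.04654276 -0.4493531 ]
 [-0.04649064 -0.45039958]]
rails [[ 0.04547277 -0.15731193]
 [ 0.04464381 -0.44371079]
 [-0.04526106 -0.15865769]
 [-0.04285647 -0.44486456]]
chocks [[ 0.04377359  0.37016388]
 [-0.04510391  0.36928975]]
hoodroof L [[ 0.06445226  0.11188659]
 [-0.06271072  0.11016384]]
hoodroof R [[ 0.06601862 -0.04783378]
 [-0.06250615 -0.05029076]]
screwdriver [[-0.13672561 -0.08022512]
 [-0.1218703  -0.17902445]
 [-0.11476755 -0.28096944]
 [-0.13469795 -0.28035213]]
offcut [[-0.10738811  0.32492735]
 [-0.1177499   0.18714918]
 [-0.14862244  0.32667581]
 [-0.16065949  0.18814526]]
```

>>> play_rows([
  [[0, 0, 0, 0, 0, 0, 1], [0, 0, 0, 0, 0, 0, 1], [0, 0, 0, 0, 0, 0, 1], [0, 0, 0, 0, 0, 0, 1], [0, 0, 0, 0, 0, 0, 1]],
])

```text
time: 0.78
tcp_pos: [0.1475, 0.5037, 0.2385]
ee_rot: [-3.141, 0.0, 2.154]
contact_force: [0.4, 0.7, -0.3]
finger_gap: 0.0402
grip_force: 0.0
```

>>> play_rows([
  [[0, 0, 0, 0, 0, 0, 1], [0, 0, 0, 0, 0, 0, 1], [0, 0, 0, 0, 0, 0, 1], [0, 0, 0, 0, 0, 0, 1], [0, 0, 0, 0, 0, 0, 0.68]],
])

```text
time: 1.4
tcp_pos: [0.1475, 0.5038, 0.2385]
ee_rot: [-3.141, 0.001, 1.502]
contact_force: [0.3, 0.2, -0.9]
finger_gap: 0.0004
grip_force: 0.0
```

```bash
cat >> h.py <<'E'
O=np.array([.4782,.0219]); YAW=-.065
def T(p):
    c,s=np.cos(YAW),np.sin(YAW); d=np.atleast_2d(p)[:,:2]-O; return np.c_[d@[c,s],d@[-s,c]]
def hand():
    s=manip.read_state(); t=T(s["tcp_pos"])[0]
    return "t %.3f hand x %.1f y %.1f z %.1f yaw %.3f F %s"%(s["time"],t[0]*1e3,t[1]*1e3,s["tcp_pos"][2]*1e3,s["ee_rot"][2],s["contact_force"].round(2))
E
python3 - <<'E'
from h import *
s=manip.read_state();print(hand(),s["ee_rot"],s["finger_gap"])
E
```

```text
t 1.400 hand x -361.3 y 459.4 z 238.5 yaw 1.502 F [ 0.35  0.22 -0.91] [-3.14135219e+00  5.13462951e-04  1.50158000e+00] 0.00038314787049697216
```

>>> play_rows([
  [[0, -16, 52, 0, 0, 0, 0], [0, -16, 52, 0, 0, 0, 0], [0, -16, 52, 0, 0, 0, 0], [0, -16, 52, 0, 0, 0, 0], [0, -16, 52, 0, 0, 0, 0]],
])

```text
time: 2.02
tcp_pos: [0.4032, 0.4061, 0.2386]
ee_rot: [-3.141, 0.0, 1.505]
contact_force: [-0.5, 1.2, 0.2]
finger_gap: 0.0005
grip_force: 0.0
```

>>> play_rows([
  [[0, -16, 52, 0, 0, 0, 0], [0, -16, 49, 0, 0, 0, 0], [0, 0, 0, 40, 0, 0, 0], [0, 0, 0, 40, 0, 0, 0], [0, 0, 0, 20, 0, 0, 0]],
])

```text
time: 2.65
tcp_pos: [0.4996, 0.3679, 0.1361]
ee_rot: [-3.138, 0.002, 1.505]
contact_force: [-0.6, 0.0, -0.4]
finger_gap: 0.0002
grip_force: 0.0
```

```bash
python3 - <<'E'
from h import *
f=fr();cv2.imwrite("pics/t1.png",cv2.resize(f["color"][150:280,80:400,::-1],None,fx=2.5,fy=2.5))
print(hand())
E
```

```text
t 2.700 hand x -1.7 y 346.3 z 134.2 yaw 1.505 F [-0.55 -0.1  -2.83]
```

View pics/t1.png

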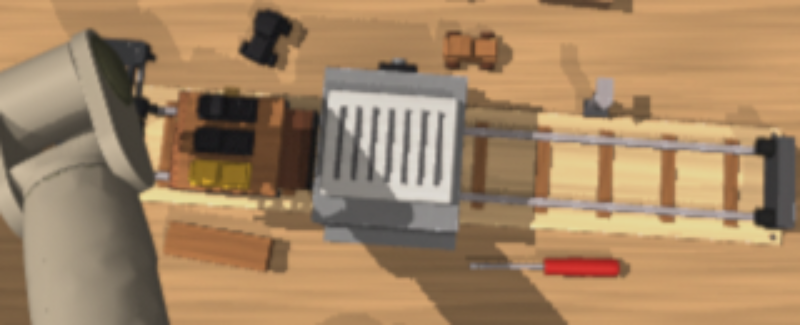

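The hand is now behind the trolley, with the arm at the left around (90,110), and the track is clear. Next I'll lower it and write the trolley tracker, which uses the yellow car and is calibrated on the first images.

>>> play_rows([
  [[0, 0, 1.7, 30, 0, 0, 0], [0, 0, 0, 30, 0, 0, 0], [0, 0, 0, 15, 0, 0, 0], [0, 0, 0, 0, 0, 0, 0]],
])

```text
time: 3.2
tcp_pos: [0.5019, 0.3683, 0.0634]
ee_rot: [-3.141, 0.001, 1.505]
contact_force: [-0.5, 0.2, -0.2]
finger_gap: 0.0001
grip_force: 0.0
```

```bash
cat >> h.py <<'E'
def yel(f,img=None):
    im=f["color"] if img is None else img
    hsv=cv2.cvtColor(im,cv2.COLOR_RGB2HSV)
    m=cv2.inRange(hsv,(22,190,90),(32,255,255))
    n,l,st,c=cv2.connectedComponentsWithStats(m)
    best=None
    for i in range(1,n):
        if st[i,4]<15: continue
        q=T(cast(f,c[i],.105))[0]
        if abs(q[0]+.04)<.03 and abs(q[1])<.4 and (best is None or st[i,4]>best[1]): best=(q,st[i,4],st[i,:4].tolist())
    return best
E
python3 - <<'E'
from h import *
for n in("scene","top"):
    f=fr(n); print(n,yel(f),yel(f,cv2.imread(f"pics/{n}0.png")[:,:,::-1].copy()))
print(hand())
E
```

```text
scene (array([-0.02743872,  0.22599315]), np.int32(53), [340, 250, 8, 13]) (array([-0.03813442,  0.25562522]), np.int32(464), [339, 248, 29, 33])
top None (array([-0.04614034,  0.27453227]), np.int32(28), [156, 215, 7, 9])
t 3.300 hand x 1.9 y 347.6 z 64.9 yaw 1.505 F [-0.54 -0.75  0.8 ]
```

>>> play_rows([
  [[0, -7, -2, 2, 0, 0, 0], [0, -5, 0, 0, 0, 0, 0], [0, -3, 0, 0, 0, 0, 0], [0, -2, 0, 0, 0, 0, 0], [0, -1, 0, 0, 0, 0, 0]],
])

```text
time: 3.92
tcp_pos: [0.499, 0.3504, 0.0618]
ee_rot: [3.142, -0.0, 1.505]
contact_force: [-0.1, 0.7, -0.3]
finger_gap: 0.0001
grip_force: 0.0
```

```bash
cat >> h.py <<'E'
def yel(f,img=None):
    im=f["color"] if img is None else img
    hsv=cv2.cvtColor(im,cv2.COLOR_RGB2HSV)
    m=cv2.inRange(hsv,(20,185,40),(34,255,255))
    v,u=np.nonzero(m)
    if len(u)<10: return None
    q=T(cast(f,np.c_[u,v],.105)); k=(abs(q[:,0]+.04)<.035)&(abs(q[:,1])<.42); q=q[k]
    return len(q),(q.mean(0)*1e3).round(1),(q[:,1].min()*1e3).round(1),(q[:,1].max()*1e3).round(1)
E
python3 - <<'E'
from h import *
for n in("scene","top"):
    f=fr(n); print(n,yel(f),yel(f,cv2.imread(f"pics/{n}0.png")[:,:,::-1].copy()))
print(hand())
E
```

```text
scene (55, array([-23.9, 251.4]), np.float64(217.6), np.float64(268.2)) (515, array([-37.8, 255.5]), np.float64(214.0), np.float64(293.3))
top (220, array([-44.4, 246.8]), np.float64(209.3), np.float64(284.7)) (237, array([-43.9, 246.3]), np.float64(208.1), np.float64(285.1))
t 4.025 hand x -0.6 y 329.2 z 61.7 yaw 1.505 F [-0.57  0.46 -0.35]
```

>>> play_rows([
  [[0, -2, 0, 0, 0, 0, 0], [0, -3, 0, 0, 0, 0, 0], [0, -5, 0, 0, 0, 0, 0], [0, -7, 0, 0, 0, 0, 0], [0, -9, 0, 0, 0, 0, 0]],
])

```text
time: 4.65
tcp_pos: [0.4972, 0.3239, 0.0617]
ee_rot: [-3.142, 0.0, 1.505]
contact_force: [0.7, -0.5, -0.5]
finger_gap: 0.0
grip_force: 0.0
```

>>> play_rows([
  [[0, -11, 0, 0, 0, 0, 0], [0, -13, 0, 0, 0, 0, 0], [0, -15, 0, 0, 0, 0, 0], [0, -16, 0, 0, 0, 0, 0], [0, -16, 0, 0, 0, 0, 0]],
])

```text
time: 5.28
tcp_pos: [0.4925, 0.2525, 0.0617]
ee_rot: [3.142, 0.0, 1.505]
contact_force: [1.4, -0.5, -0.8]
finger_gap: 0.0008
grip_force: 0.0
```

```bash
python3 - <<'E'
from h import *
print(hand(),manip.read_state()["dq"])
f=fr("top");print(yel(f))
E
```

```text
t 5.275 hand x -0.7 y 231.0 z 61.7 yaw 1.505 F [ 1.36 -0.48 -0.82] [-0.22122673 -0.11946289  0.21288051 -0.0010093  -0.09576178 -0.21756209]
(172, array([-44.9, 158.8]), np.float64(129.9), np.float64(187.5))
```

>>> play_rows([
  [[0, 0, 0, -60, 0, 0, 0], [0, -22, 0, -58, 0, 0, 0], [0, -58, 0, -22, 0, 0, 0], [0, -62, 0, 0, 0, 0, 0], [0, -62, 0, 0, 0, 0, 0]],
])

```text
time: 5.95
tcp_pos: [0.4788, 0.0482, 0.2021]
ee_rot: [3.14, 0.0, 1.506]
contact_force: [0.9, -0.4, -0.5]
finger_gap: 0.0003
grip_force: 0.0
```

```bash
python3 - <<'E'
from h import *
print(hand())
for n in("top","scene"): f=fr(n);print(n,manip.read_state()["time"],yel(f)); cv2.imwrite(f"pics/a_{n}.png",f["color"][:,:,::-1])
E
```

```text
t 5.950 hand x -1.1 y 26.3 z 202.1 yaw 1.506 F [ 0.88 -0.36 -0.51]h.py:39: RuntimeWarning: Mean of empty slice.
  return len(q),(q.mean(0)*1e3).round(1),(q[:,1].min()*1e3).round(1),(q[:,1].max()*1e3).round(1)
  ret = um.true_divide(
Traceback (most recent call last):
  File "h.py", line 39, in yel
    return len(q),(q.mean(0)*1e3).round(1),(q[:,1].min()*1e3).round(1),(q[:,1].max()*1e3).round(1)
                                            ~~~~~~~~~~^^
ValueError: zero-size array to reduction operation minimum which has no identity
```

>>> play_rows([
  [[0, -62, 0, 0, 0, 0, 0], [0, -62, 0, 0, 0, 0, 0], [0, -62, 0, 0, 0, 0, 0], [0, -62, 0, 0, 0, 0, 0], [0, -55, 0, 28, 0, 0, 0]],
])

```text
time: 6.62
tcp_pos: [0.4595, -0.2552, 0.175]
ee_rot: [3.138, 0.003, 1.504]
contact_force: [0.4, 0.6, -0.7]
finger_gap: 0.0003
grip_force: 0.0
```

>>> play_rows([
  [[0, -45, 1, 40, 0, 0, 0], [0, -18, 0, 55, 0, 0, 0], [0, 0, 0, 31, 0, 0, 0]],
])

```text
time: 7.0
tcp_pos: [0.455, -0.3159, 0.045]
ee_rot: [-3.14, -0.002, 1.503]
contact_force: [0.1, -0.9, 0.3]
finger_gap: 0.0006
grip_force: 0.0
```

```bash
sed -i 's/    return len(q),/    if len(q)<5: return None\n    return len(q),/' h.py; python3 - <<'E'
from h import *
print(hand())
for n in("top","scene"): f=fr(n);print(n,manip.read_state()["time"],yel(f)); cv2.imwrite(f"pics/b_{n}.png",f["color"][:,:,::-1])
a=cv2.resize(cv2.imread("pics/b_top.png")[150:270,200:420],None,fx=3,fy=3); cv2.imwrite("pics/b.png",np.vstack([a[:300],cv2.resize(cv2.imread("pics/b_scene.png")[70:270,140:360],(660,600))[:300]]))
E
```

```text
t 7.000 hand x -1.2 y -338.6 z 45.0 yaw 1.503 F [ 0.09 -0.85  0.26]
top 7.05 None
scene 7.1 None
```

View pics/b.png

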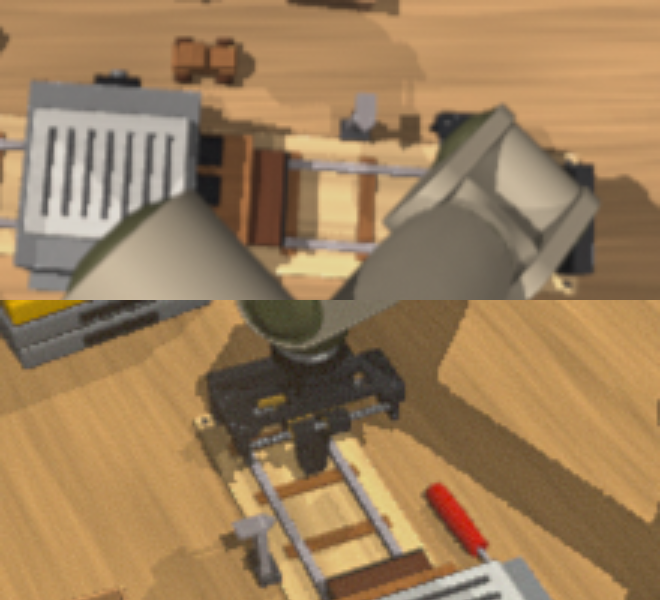

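The top crop shows the trolley emerging from the hood: the deck edge is at column 252 and the bumper face at about column 287. The hand waits in front of the buffer. Next I'll measure the bumper face with a line sampler.

```bash
cat >> h.py <<'E'
YS=np.arange(-.42,-.03,.001)
def bump(f,im=None,dbg=0,xs=(.01,.02,.03,.04)):
    im=(f["color"] if im is None else im).astype(np.float32); c,s=np.cos(YAW),np.sin(YAW); out=[]
    for x in xs:
        P=np.c_[O[0]+c*x-s*YS,O[1]+s*x+c*YS,np.full(len(YS),.064)]; uv=proj(f,P).astype(np.float32)
        v=cv2.remap(im,uv[:,:1],uv[:,1:],cv2.INTER_LINEAR)[:,0]
        if dbg: print(x,[(int(1e3*y),*map(int,p)) for y,p in zip(YS[::dbg],v[::dbg])])
        m=(v[:,0]<105)&(v[:,0]>1.5*v[:,2])&(v[:,0]>40)&(v[:,0]>1.35*v[:,1])
        r=np.convolve(m,np.ones(10),"valid")
        k=np.nonzero(r>=10)[0]; out.append(round(float(YS[k[0]]*1e3),0) if len(k) else None)
    return out
E
python3 - <<'E'
from h import *
f=fr();cv2.imwrite("pics/c_top.png",f["color"][:,:,::-1]);b=cv2.imread("pics/b_top.png")[:,:,::-1].copy()
print(bump(f,b,0),bump(f)); bump(f,None,8,(.03,)); print(hand())
E
```

```text
[-171.0, -172.0, -172.0, -156.0] [-167.0, -167.0, -167.0, -167.0]
0.03 [(-420, 195, 178, 153), (-412, 199, 183, 157), (-403, 200, 184, 157), (-395, 198, 182, 156), (-387, 162, 149, 127), (-379, 109, 101, 87), (-371, 108, 99, 86), (-363, 137, 125, 107), (-355, 163, 149, 128), (-347, 123, 113, 97), (-339, 165, 152, 130), (-331, 172, 158, 136), (-323, 179, 164, 140), (-315, 156, 143, 122), (-307, 113, 103, 88), (-299, 180, 148, 107), (-291, 187, 153, 109), (-283, 181, 148, 106), (-275, 181, 147, 106), (-267, 196, 162, 118), (-259, 172, 142, 102), (-251, 125, 85, 56), (-243, 134, 92, 62), (-235, 187, 151, 107), (-227, 202, 165, 120), (-219, 192, 157, 115), (-211, 216, 182, 131), (-203, 151, 126, 93), (-195, 133, 111, 82), (-187, 134, 111, 82), (-179, 135, 112, 83), (-171, 82, 62, 45), (-163, 84, 52, 38), (-155, 99, 60, 42), (-147, 101, 61, 42), (-139, 73, 45, 33), (-131, 91, 60, 37), (-123, 162, 107, 65), (-115, 162, 106, 64), (-107, 101, 68, 43), (-99, 89, 60, 39), (-91, 54, 39, 30), (-83, 51, 37, 30), (-75, 53, 40, 29), (-67, 51, 38, 29), (-59, 64, 57, 53), (-51, 87, 85, 85), (-43, 178, 174, 167), (-35, 191, 185, 178)]
t 7.150 hand x -0.6 y -337.5 z 47.0 yaw 1.505 F [ 1.05 -0.29  0.1 ]
```

```bash
cat >> h.py <<'E'
def face(f,im=None,xs=(.0,.01,.02,.03,.04,.045)):
    im=(f["color"] if im is None else im).astype(np.float32); c,s=np.cos(YAW),np.sin(YAW); out=[]
    for x in xs:
        P=np.c_[O[0]+c*x-s*YS,O[1]+s*x+c*YS,np.full(len(YS),.064)]; uv=proj(f,P).astype(np.float32)
        v=cv2.remap(im,uv[:,:1],uv[:,1:],cv2.INTER_LINEAR)[:,0]
        m=(v[:,0]>1.4*v[:,1])&(v[:,0]>50)
        k=np.nonzero(np.convolve(m,np.ones(30),"valid")>=30)[0]
        d=(v[:,0]>130)&m; e=np.nonzero(np.convolve(d,np.ones(6),"valid")>=6)[0]; e=e[YS[e]>(YS[k[0]] if len(k) else 0)]
        out.append((int(round(YS[k[0]]*1e3)) if len(k) else None, int(round(YS[e[0]]*1e3)) if len(e) else None))
    return out
E
python3 - <<'E'
from h import *
f=fr();t=manip.read_state()["time"]
for n in"bc": print(n,face(f,cv2.imread(f"pics/{n}_top.png")[:,:,::-1].copy()))
print(t,face(f)); f=fr(); print(face(f)); f=fr(); print(manip.read_state()["time"],face(f))
cv2.imwrite("pics/d_top.png",f["color"][:,:,::-1])
E
```

```text
b [(-156, -119), (-156, -119), (-156, -118), (-156, -118), (-156, None), (-156, -119)]
c [(-167, -129), (-166, -129), (-167, -128), (-167, -129), (-166, -129), (-167, -129)]
7.2 [(-172, -135), (-172, -135), (-172, -134), (-172, -134), (-172, -134), (-172, -134)]
[(-177, -139), (-177, -139), (-176, -139), (-176, -140), (-177, -140), (-177, -140)]
7.3 [(-182, -145), (-182, -145), (-182, -144), (-182, -144), (-182, -144), (-182, -144)]
```

>>> play_rows([
  [[0, 0, 0, 0, 0, 0, 0], [0, 0, 0, 0, 0, 0, 0], [0, 0, 0, 0, 0, 0, 0], [0, 0, 0, 0, 0, 0, 0], [0, 0, 0, 0, 0, 0, 0]],
])

```text
time: 7.92
tcp_pos: [0.4562, -0.3151, 0.0477]
ee_rot: [-3.142, -0.0, 1.505]
contact_force: [0.2, -0.2, 0.3]
finger_gap: 0.0007
grip_force: 0.0
```

```bash
cat >> h.py <<'E'
def trol(f):
    d=[e for _,e in face(f) if e is not None]
    return round(float(np.median(d))*.987+70,1) if d else None, len(d)
E
python3 - <<'E'
from h import *
for i in range(4):
    f=fr();print(manip.read_state()["time"]-.05,trol(f),face(f)[::3])
print(hand())
E
```

```text
7.925 (-137.3, 6) [(-247, -211), (-247, -210)]
7.9750000000000005 (-142.2, 6) [(-252, -215), (-251, -215)]
8.024999999999999 (-147.1, 6) [(-256, -220), (-256, -220)]
8.075 (-151.1, 6) [(-261, -225), (-261, -224)]
t 8.125 hand x -0.1 y -337.7 z 47.7 yaw 1.505 F [-0.04  0.35 -0.32]
```

>>> play_rows([
  [[0, 0, 0, 0, 0, 0, 0], [0, 0, 0, 0, 0, 0, 0], [0, 0, 0, 0, 0, 0, 0], [0, 0, 0, 0, 0, 0, 0], [0, 0, 0, 0, 0, 0, 0]],
])

```text
time: 8.75
tcp_pos: [0.4562, -0.3151, 0.0477]
ee_rot: [-3.142, 0.0, 1.505]
contact_force: [0.4, -0.2, 0.2]
finger_gap: 0.0004
grip_force: 0.0
```

```bash
python3 - <<'E'
from h import *
for i in range(6):
    f=fr();s=manip.read_state();print(round(s["time"]-.05,3),trol(f),face(f)[::3],s["contact_force"].round(2))
print(hand()); cv2.imwrite("pics/e_top.png",f["color"][:,:,::-1])
E
```

```text
8.75 (-207.8, 6) [(-177, -174), (-299, -282)] [ 0.18  0.02 -0.66]
8.8 (-210.3, 6) [(-181, -178), (-299, -285)] [0.35 0.26 0.08]
8.85 (-214.3, 6) [(-184, -181), (-298, -288)] [-0.02 -1.89  0.15]
8.9 (-217.2, 6) [(-188, -184), (-298, -291)] [-0.44  0.33 -0.16]
8.95 (-218.7, 6) [(-191, -187), (-298, -295)] [ 0.48  0.13 -0.55]
9.0 (-220.7, 6) [(-194, -190), (-300, -298)] [ 0.47 -1.   -0.27]
t 9.050 hand x -0.1 y -337.9 z 47.7 yaw 1.505 F [ 0.47 -1.   -0.27]
```

```bash
python3 - <<'E'
import cv2
cv2.imwrite("pics/e.png",cv2.resize(cv2.imread("pics/e_top.png")[170:260,270:410],None,fx=5,fy=5))
E
```

```text
(no output)
```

View pics/e.png

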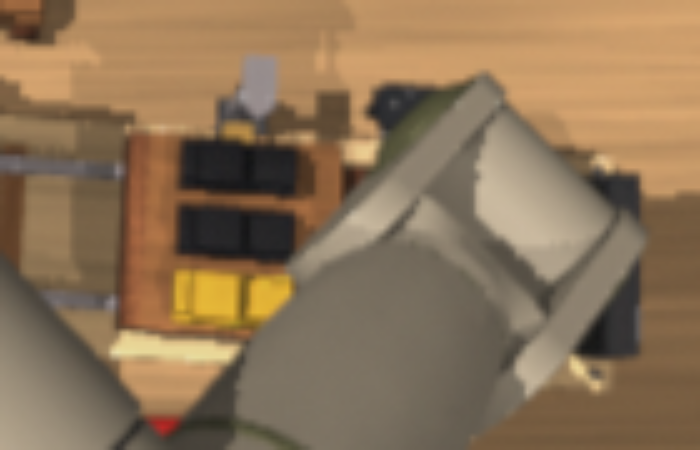

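The top crop shows the trolley on the unloading side with the tab at column 238, about 22 crop pixels before the pointer tip at column 260. The arm hides the bumper, so I'll switch to the rear deck edge at about column 125.

```bash
cat >> h.py <<'E'
YR=np.arange(-.24,-.10,.0005)
def rear(f,im=None,xs=(.055,.045,.02,.005,-.005,-.03,-.04,-.05)):
    # rear edge of the deck: dark/board -> reddish deck, by the red/green ratio, half height
    im=(f["color"] if im is None else im).astype(np.float32); c,s=np.cos(YAW),np.sin(YAW); out=[]
    for x in xs:
        P=np.c_[O[0]+c*x-s*YR,O[1]+s*x+c*YR,np.full(len(YR),.08)]; uv=proj(f,P).astype(np.float32)
        v=cv2.remap(im,uv[:,:1],uv[:,1:],cv2.INTER_LINEAR)[:,0]
        m=(v[:,0]>1.38*v[:,1])&(v[:,0]>120)
        k=np.nonzero(np.convolve(m,np.ones(16),"valid")>=16)[0]
        out.append(round(1e3*YR[k[-1]+15]-70,1) if len(k) else None)
    g=[o for o in out if o is not None]
    return round(float(np.median(g)),1) if g else None,out
E
python3 - <<'E'
from h import *
f=fr();t=manip.read_state()["time"]-.05
print(9.0,rear(f,cv2.imread("pics/e_top.png")[:,:,::-1].copy())); print(t,rear(f))
print(hand()); cv2.imwrite("pics/g_top.png",f["color"][:,:,::-1])
E
```

```text
9.0 (-229.5, [np.float64(-230.0), np.float64(-229.5), np.float64(-229.0), np.float64(-229.0), np.float64(-229.5), np.float64(-230.0), np.float64(-230.5), np.float64(-229.5)])
9.049999999999999 (-230.0, [np.float64(-230.5), np.float64(-230.0), np.float64(-230.0), np.float64(-230.0), np.float64(-230.5), np.float64(-230.0), np.float64(-229.5), np.float64(-229.5)])
t 9.100 hand x -0.0 y -337.9 z 47.8 yaw 1.505 F [-0.65 -0.78 -0.28]
```

```bash
python3 - <<'E'
from h import *
f=fr();t=manip.read_state()["time"]-.05
g=cv2.imread("pics/g_top.png")[:,:,::-1].copy(); e=cv2.imread("pics/e_top.png")[:,:,::-1].copy()
print(t,rear(f)[0],face(f)[:4],face(f,g)[:4],face(f,e)[:4],hand())
print([yel(f,i) for i in(e,g,None)])
E
```

```text
9.1 -231.0 [(-195, -191), (-195, -191), (-292, -291), (-300, -299)] [(-194, -191), (-194, -190), (-292, -291), (-299, -298)] [(-194, -190), (-193, -190), (-292, -291), (-300, -298)] t 9.150 hand x -0.0 y -337.8 z 47.8 yaw 1.505 F [ 0.57 -1.33  0.37]
[(205, array([ -43. , -220.6]), np.float64(-259.3), np.float64(-189.4)), (207, array([ -43.1, -221.1]), np.float64(-262.3), np.float64(-189.5)), (204, array([ -43.3, -221.2]), np.float64(-262.3), np.float64(-189.5))]
```

>>> play_rows([
  [[0, -60, 0, 0, 0, 0, 0]],
])

```text
time: 9.28
tcp_pos: [0.4529, -0.3731, 0.0478]
ee_rot: [-3.141, -0.002, 1.509]
contact_force: [0.7, -1.2, 0.1]
finger_gap: 0.0002
grip_force: 0.0
```

```bash
python3 - <<'E'
from h import *
for i in range(4):
    f=fr();t=manip.read_state()["time"]-.05;print(round(t,3),rear(f)[0],face(f)[:4])
print(hand())
E
```

```text
9.275 -227.5 [(-329, -297), (-332, -297), (-332, -296), (-332, -297)]
9.325 -226.5 [(-331, -297), (-331, -297), (-331, -296), (-330, -295)]
9.375 -226.0 [(-330, -297), (-330, -297), (-330, -296), (-330, -296)]
9.425 -225.0 [(-330, -295), (-329, -295), (-329, -295), (-330, -296)]
t 9.475 hand x -0.4 y -398.0 z 47.4 yaw 1.504 F [-0.21  0.95  0.09]
```

>>> play_rows([
  [[0, 0, 0, -55, 0, 0, 0], [0, 0, 0, -55, 0, 0, 0], [0, 20, 0, -50, 0, 0, 0], [0, 60, 0, 0, 0, 0, 0], [0, 60, 0, 0, 0, 0, 0]],
])

```text
time: 10.1
tcp_pos: [0.4612, -0.2326, 0.2079]
ee_rot: [3.141, -0.0, 1.505]
contact_force: [1.2, 0.3, 0.7]
finger_gap: 0.0002
grip_force: 0.0
```

>>> play_rows([
  [[0, 60, 0, 0, 0, 0, 0], [0, 60, 0, 0, 0, 0, 0], [0, 28, 0, 0, 0, 0, 0], [0, 0, 0, 0, 0, 0, 0]],
])

```text
time: 10.6
tcp_pos: [0.4707, -0.0853, 0.2077]
ee_rot: [-3.141, -0.0, 1.509]
contact_force: [-0.3, -0.5, 0.6]
finger_gap: 0.0006
grip_force: 0.0
```

```bash
python3 - <<'E'
from h import *
for i in range(3):
    f=fr();t=manip.read_state()["time"]-.05;print(round(t,3),rear(f)[0],face(f)[:4])
print(hand());cv2.imwrite("pics/k_top.png",f["color"][:,:,::-1]);
g=fr("scene");cv2.imwrite("pics/k_scene.png",g["color"][:,:,::-1])
a=cv2.resize(f["color"][160:260,240:420,::-1],(720,400));b=cv2.resize(g["color"][80:240,160:380,::-1],(720,524))[60:260]
cv2.imwrite("pics/k.png",np.vstack([a,b]))
E
```

```text
10.6 -223.0 [(-320, None), (-319, None), (-319, None), (-319, -286)]
10.65 -224.0 [(-320, None), (-319, None), (-319, None), (-319, -286)]
10.7 -225.0 [(-320, None), (-319, None), (-319, None), (-319, -286)]
t 10.750 hand x -0.1 y -110.2 z 207.6 yaw 1.505 F [-1.11  0.05 -0.48]
```

View pics/k.png

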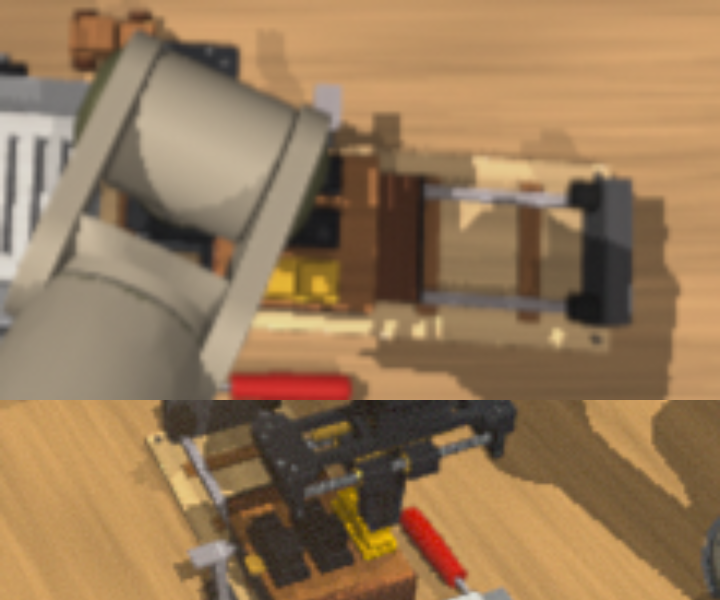

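The top crop shows the trolley at rest about 28 mm short of the pointer, with the tab hidden under the arm and the bumper free. The hand is above and behind it. I'll lower the hand behind the fender and nudge the trolley slowly.

>>> play_rows([
  [[0, 0, 0, 50, 0, 0, 0], [0, 0, 0, 50, 0, 0, 0], [0, 0, 0, 42, 0, 0, 0], [0, 0, 0, 3, 0, 0, 0], [0, -2, 0, 0, 0, 0, 0]],
])

```text
time: 11.42
tcp_pos: [0.4716, -0.0904, 0.0639]
ee_rot: [3.14, 0.001, 1.505]
contact_force: [-0.1, 0.1, 0.9]
finger_gap: 0.0006
grip_force: 0.0
```

>>> play_rows([
  [[0, -4, 0, 0, 0, 0, 0], [0, -3, 0, 0, 0, 0, 0], [0, -2, 0, 0, 0, 0, 0], [0, -2, 0, 0, 0, 0, 0], [0, -1.5, 0, 0, 0, 0, 0]],
])

```text
time: 12.05
tcp_pos: [0.4702, -0.1022, 0.0628]
ee_rot: [3.142, 0.0, 1.505]
contact_force: [-1.2, -0.4, -0.3]
finger_gap: 0.0001
grip_force: 0.0
```

```bash
python3 - <<'E'
from h import *
f=fr();print(face(f)[:4]);print(hand())
E
```

```text
[(-320, None), (-319, None), (-319, None), (-320, None)]
t 12.100 hand x 0.1 y -124.4 z 62.7 yaw 1.505 F [ 0.28  0.52 -0.34]
```

>>> play_rows([
  [[0, -1.5, 0, 0, 0, 0, 0], [0, -1.5, 0, 0, 0, 0, 0], [0, -1.5, 0, 0, 0, 0, 0], [0, -1.5, 0, 0, 0, 0, 0], [0, -1.5, 0, 0, 0, 0, 0]],
])

```text
time: 12.72
tcp_pos: [0.4697, -0.1097, 0.0627]
ee_rot: [-3.142, 0.0, 1.505]
contact_force: [0.5, -0.1, 0.5]
finger_gap: 0.0
grip_force: 0.0
```

>>> play_rows([
  [[0, -1.5, 0, 0, 0, 0, 0], [0, -1.5, 0, 0, 0, 0, 0], [0, -1.5, 0, 0, 0, 0, 0], [0, -1.5, 0, 0, 0, 0, 0], [0, -1.5, 0, 0, 0, 0, 0]],
])

```text
time: 13.35
tcp_pos: [0.4692, -0.1172, 0.0627]
ee_rot: [3.142, 0.0, 1.505]
contact_force: [0.0, -0.1, 0.4]
finger_gap: 0.0005
grip_force: 0.0
```

```bash
python3 - <<'E'
from h import *
f=fr();print(face(f)[:4]);print(hand())
E
```

```text
[(-323, None), (-324, None), (-324, None), (-324, None)]
t 13.400 hand x 0.1 y -139.5 z 62.7 yaw 1.505 F [ 0.1  -0.57  0.18]
```

>>> play_rows([
  [[0, -1.5, 0, 0, 0, 0, 0], [0, -1.5, 0, 0, 0, 0, 0], [0, -1.5, 0, 0, 0, 0, 0], [0, -1.5, 0, 0, 0, 0, 0], [0, -1.5, 0, 0, 0, 0, 0]],
])

```text
time: 14.02
tcp_pos: [0.4687, -0.1247, 0.0627]
ee_rot: [-3.142, 0.0, 1.505]
contact_force: [0.3, -0.3, 0.6]
finger_gap: 0.0003
grip_force: 0.0
```

>>> play_rows([
  [[0, -1.5, 0, 0, 0, 0, 0], [0, -1.5, 0, 0, 0, 0, 0], [0, -1.5, 0, 0, 0, 0, 0], [0, -1.5, 0, 0, 0, 0, 0], [0, -1.5, 0, 0, 0, 0, 0]],
])

```text
time: 14.65
tcp_pos: [0.4682, -0.1321, 0.0627]
ee_rot: [3.142, -0.0, 1.505]
contact_force: [-0.6, 1.1, -0.3]
finger_gap: 0.0004
grip_force: 0.0
```

>>> play_rows([
  [[0, 0, 0, 0, 0, 0, 0], [0, 4, 0, 0, 0, 0, 0], [0, 6, 0, 0, 0, 0, 0]],
])

```text
time: 15.02
tcp_pos: [0.4689, -0.1217, 0.0627]
ee_rot: [3.142, -0.0, 1.505]
contact_force: [0.5, -0.7, -0.3]
finger_gap: 0.0005
grip_force: 0.0
```

```bash
python3 - <<'E'
from h import *
f=fr();print(face(f)[:4]);f=fr();f=fr();print(face(f)[:4]);print(hand())
E
```

```text
[(-342, None), (-342, None), (-342, None), (-342, None)]
[(-342, None), (-342, None), (-342, None), (-342, None)]
t 15.175 hand x 0.1 y -143.9 z 62.8 yaw 1.506 F [ 0.14 -0.16  0.13]
```

>>> play_rows([
  [[0, 15, 0, 0, 0, 0, 0], [0, 0, 0, -50, 0, 0, 0], [0, 0, 0, -50, 0, 0, 0], [0, 0, 0, -50, 0, 0, 0], [0, 60, 0, 0, 0, 0, 0]],
])

```text
time: 15.8
tcp_pos: [0.4753, -0.0483, 0.216]
ee_rot: [3.135, 0.002, 1.5]
contact_force: [0.3, 1.1, -0.4]
finger_gap: 0.0006
grip_force: 0.0
```

>>> play_rows([
  [[0, 60, 0, 0, 0, 0, 0], [0, 60, 0, 0, 0, 0, 0], [0, 60, 0, 0, 0, 0, 0], [0, 60, 0, 0, 0, 0, 0], [0, 0, 0, 0, 0, 0, 0]],
])

```text
time: 16.42
tcp_pos: [0.4885, 0.1962, 0.2124]
ee_rot: [-3.141, -0.0, 1.511]
contact_force: [0.4, -0.4, 0.1]
finger_gap: 0.0003
grip_force: 0.0
```

```bash
python3 - <<'E'
from h import *
f=fr();print(face(f)[:6],rear(f));print(hand());cv2.imwrite("pics/m_top.png",f["color"][:,:,::-1])
cv2.imwrite("pics/m.png",cv2.resize(f["color"][175:260,270:410,::-1],None,fx=5,fy=5,interpolation=cv2.INTER_CUBIC))
E
```

```text
[(-346, -312), (-347, -311), (-346, -311), (-347, -312), (-346, -312), (-346, -312)] (-234.0, [np.float64(-241.5), np.float64(-226.5), None, None, None, None, None, None])
t 16.475 hand x -0.7 y 172.6 z 212.4 yaw 1.509 F [-0.22 -0.97 -0.72]
```

View pics/m.png

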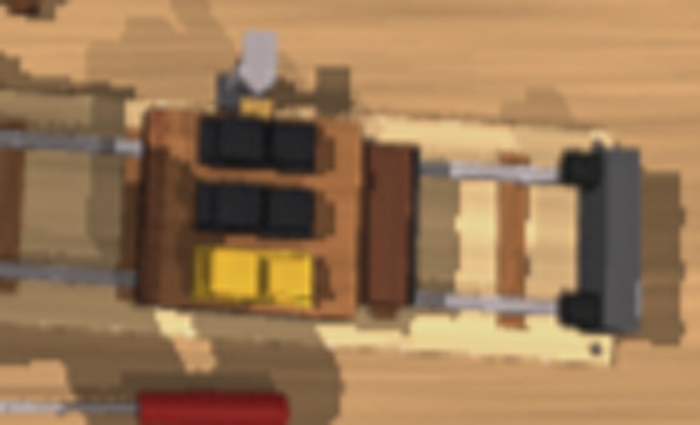

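The tab at column 256 and the pointer tip at column 258 are level to within about 2 mm, and the hand is clear. I'll let it settle for over a second and confirm.

>>> play_rows([
  [[0, 0, 0, 0, 0, 0, 0], [0, 0, 0, 0, 0, 0, 0], [0, 0, 0, 0, 0, 0, 0], [0, 0, 0, 0, 0, 0, 0], [0, 0, 0, 0, 0, 0, 0]],
])

```text
time: 17.1
tcp_pos: [0.4896, 0.1921, 0.2128]
ee_rot: [3.142, -0.0, 1.505]
contact_force: [-1.0, 0.2, 0.4]
finger_gap: 0.0006
grip_force: 0.0
```

>>> play_rows([
  [[0, 0, 0, 0, 0, 0, 0], [0, 0, 0, 0, 0, 0, 0], [0, 0, 0, 0, 0, 0, 0], [0, 0, 0, 0, 0, 0, 0], [0, 0, 0, 0, 0, 0, 0]],
])

```text
time: 17.73
tcp_pos: [0.4895, 0.1923, 0.2127]
ee_rot: [3.142, -0.0, 1.505]
contact_force: [0.3, 0.6, 0.7]
finger_gap: 0.0002
grip_force: 0.0
```

```bash
python3 - <<'E'
from h import *
f=fr();r=face(f);print(r,hand())
im=f["color"]; hsv=cv2.cvtColor(im,cv2.COLOR_RGB2HSV)
if abs(r[0][0]+347)<=4: print(manip.job_done())
E
```

```text
[(-346, -312), (-347, -311), (-346, -311), (-346, -312), (-347, -312), (-347, -312)] t 17.775 hand x 0.2 y 170.8 z 212.7 yaw 1.505 F [-0.29  0.41  0.05]
the job is handed in; nothing more can be done
None
```

The job is handed in at 17.8 s: the trolley rolled through the hood and was braked on its bumper. It drifted back about 28 mm short, so I nudged it gently from behind. It now stands still with its tab within about 2 mm of the pointer and the hand clear, though I haven't seen the judge's verdict.

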